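# Load the liner tube on the tipping stand and hold the stand up on its kickstand

### The arm

A 6-joint arm with a two-finger parallel gripper is mounted at the origin on the work surface. World frame = base frame: x ahead of the robot, y to its left, z up, the work surface at z = 0. Lengths are in m, angles in degrees, forces in N, time in s.
With the tool pointing down it reaches from about 0.25 to 0.725 m from the base axis. Payload 9.7 kg.
Tool frame: the origin (TCP) lies between the finger pads, 19 mm behind the fingertips; this is the grasp point; z points along the fingers, y is the line along which they close (so a half turn about z gives the same grasp; the last joint's range is limited). The gripper opens to 85 mm and grips with 20 to 120 N. Pads are 22 mm wide; open, the fingers measure 114 mm over their backs; the gripper's body (76 mm by 85 mm) begins 54 mm behind the grasp point. The pads swing forward as they close: fully open they stand 13 mm farther back than shut.
Start: joints at [69.271, 4.979, 10.078, 95.1, 0, 90], TCP at [0.195, 0.514, 0.25] pointing down, gripper open.
Joint ranges: [-179.16, 179.16], [-48.56, 103.87], [-65.8, 70.77], [-126.05, 130.52], [-82.76, 87.17], [-180, 180]. Speed limits (degrees/s): [127.2, 127.2, 147.25, 180, 180, 180].

### API

Orientations are given as [roll, pitch, yaw] about the fixed x, y, z axes, in that order (R = Rz(yaw) Ry(pitch) Rx(roll)).
In Python, from workcell import bot gives the robot as it stands. The module is installed in compiled form; this text tells all that it offers.
- The arm moves only by the shell command python3 -m pendant [FORCE], which reads ROWS from standard input. ROWS is a JSON list of rows, 1 to 5 of them, each an object with the fields sx, sy, sz (the shift in normalised numbers (1 is 0.2 m)), rz (a turn about the tool's z in fractions of the full range, 1 being 120 degrees), jaw (the finger opening in m); a field left out counts as zero (the opening has to be given); each row is the pose to reach, as a shift and turn from the pose commanded when the command began, along the tool's axes at that moment; what a row does not reach only later rows make up. A row lasts 1/12 s, in which the tool goes at most 0.0417 m and 7.16 degrees, less where a joint would pass 70% of its speed; a pose out of reach is approached as far as the arm can. The fingers move at their own pace and stop on an object; FORCE is the grip in N (left out, the last holds). Time passes only in rows, so rows that do not move let the fingers close. It prints the time, the measured TCP pose, the force, the opening and the grip force at its end. A shift or turn number past 1, either way, is cut back to 1. Input that does not fit is refused with a message, and nothing moves.
- bot.get_obs(): the state, without advancing time (a new reading comes with each control period).
- bot.camera(name): name is "scene" or "top" or "wrist"; returns the picture (480x640x3 uint8, blue, green, red); there is no depth.
- bot.camera_info(name): a dict with "mtx" (3x3 intrinsics, pixels), "extrinsics" (4x4, takes a point from camera to world coordinates). Camera axes: x right, y down, z forward; pixel columns grow to the right and rows downward; lengths in m; the calibration is good to about 2 mm. A picture is of the moment at which its call begins: read the wrist's pose just before it. camera_info takes no time and is no camera call; for the wrist camera it gives the pose at the moment of the call.
- bot.job_done(): hands the job in; it is judged then, once.
The state is a dict: "time": time; "q": joint angles; "qd": joint speeds; "joint_efforts": joint torques, N m; "ee_pos": TCP position; "tcp_rot": TCP orientation; "wrist_force": force on the tool from outside, world axes, zero at the start; "torque": the same for the moment, N m; "opening": finger opening in m; "grasp_force": force on a finger pad.
Only numpy, scipy, OpenCV 4.12 (cv2) and the standard library are available. Lean on these libraries where they do the work, as an engineer would, in place of code of your own. Each camera call takes 0.05 s, during which the arm holds its last target. There are 200 camera calls.

### The job

Push the open white tube fully down onto the black spigot of the tipping stand and let go of it, then flip the stand's kickstand down past its dead centre so that it drops fully forward. Then tip the stand up by its top bar until it stands upright, and finish while still holding it there by the bar, because it falls back when let go. Do not tip the stand forward past upright, and leave the jar, the black caps and the tray of caps where they are.

Things in the scene. Friction and masses are not known exactly. Their poses are not given: they have to be found in the camera images.
- tube: Open-ended white plastic tube standing on the bench: outer diameter 40 mm, bore 31 mm, height 90 mm, 0.08 to 0.17 kg. Origin at the centre of its lower end, z along its axis. Not to be confused with the closed white jar (48 mm wide, with a lid).
- spigot (a point): Black spigot, 26 mm across, 45 mm high with its top 7 mm tapered to 18 mm, on the front tongue of the stand above a 44 mm shoulder disc. Origin: centre of its foot on the shoulder, where the tube's lower end comes to rest; z along the spigot to its tip. While the stand leans back as at the start, the spigot points straight up and its foot is 0.12 m above the bench.
- base: Grey base plate of the tipping stand, 270 x 230 x 12 mm, bolted to the bench (fixed); it carries the whole stand. Origin: centre of its underside on the bench. Its -x axis is the stand's front (spigot side, towards the robot), +x its back, y along the stand's hinge. Turned up to 0.25 rad about vertical.
- hinge (a point): Point on the stand's hinge axis (along the base's y), midway between the two posts, 30 mm above the bench and straight above the base's origin. Its axes turn with the stand; they are the base's axes when the stand is upright.
- bar (a point): Middle of the stand's top bar: round steel, 14 mm across, along the stand's y between two posts with inner faces 88 mm apart; 215 mm from the hinge. Nothing within 50 mm below it. Grip from above, fingers closing along the base's x; it can turn in the fingers. To tip the stand it moves on an arc about the hinge; the ballast block behind the posts pulls it back with about 2 to 6 N.
- stand (a joint): Lean of the stand about its hinge, rad. 0 = upright (posts vertical), +0.35 = leaning back (top towards the base's +x) on its stop as at the start, negative = tipped forward past upright. With the kickstand down, its foot meets the base plate at 0 and stops the stand going further forward. Let go, the stand falls back to 0.35.
- kickstand (a joint): Kickstand angle relative to the stand, rad. 0 = folded back (start: leg level, to the base's +x), grows as the leg swings down, then forward; 2.37 = fully down on its stop. Weighted: it falls to the nearer end from its dead centre at about 1.3; about 2 N at the tread pin. The leg points (kickstand - 0.4 + stand) rad below the base's +x. Swings only while the stand leans back.
- hub (a point): Pivot of the kickstand on the stand's -y side: 60 mm in front of and 75 mm above the hinge in the stand's own axes, 83 mm to -y of its middle. The leg is an 11 mm steel rod, 92 mm from the pivot to the centre of the 16 mm rubber foot; a 44 mm round steel weight sits 50 mm beyond the pivot on the other side.
- tread (a point): Press point on the tread pin: a steel pin 12 mm across standing out to the base's -y from the leg, 70 mm from its pivot, 86 mm long with an 18 mm rubber end. This point is on the pin's axis, 68 mm out from the leg. Press it with closed fingers from above and follow its arc about the hub down and to the front until the leg falls forward by itself.
- jar: Bystander: closed white plastic jar, 48 mm wide, 85 mm high. Origin at the centre of its underside.
- caps: Bystander: two stacked black caps, 45 mm wide, 38 mm high together. Origin at the centre of the underside.
- tray: Bystander: white tray 170 x 130 x 35 mm with black caps. Origin at the centre of its underside.
Not all that is in view belongs to the job. What is shaped like the tube but purple or red is not meant.

How it is judged:
By the outcome, as a careful person would: the job done as asked, in the order asked, and still so for the second after the job is handed in, while the arm keeps its last pose, push and grip.
It also fails if it takes over 72 s, if anything falls off the work surface, if the arm or the gripper's body presses on something with over 40 N, if the wrist force passes 120 N, or if a joint passes its speed limit or range.

## Working session

There is one attempt and no reset: what is moved stays moved. The work goes in short steps, Python scripts to look and compute and a shell command to move; the robot and the scene stay as the last step left them, time stands still between calls to the robot, and variables do not carry over. Pictures are saved under pics/ and viewed, at most 10 in all, crops included, and the job is handed in when it is done.

```bash
mkdir -p pics
python3 - <<'E'
from workcell import bot
import cv2,json
for n in("scene","top"):
    cv2.imwrite(f"pics/{n}0.png",bot.camera(n)); i=bot.camera_info(n); print(n,i)
o=bot.get_obs();print(o["time"],o["ee_pos"],o["tcp_rot"],o["opening"])
E
```

```text
scene {'mtx': array([[507.43342526,   0.        , 319.32748549],
       [  0.        , 507.43342526, 225.05195095],
       [  0.        ,   0.        ,   1.        ]]), 'extrinsics': array([[-0.82871474,  0.41080606, -0.38009243,  1.02846391],
       [ 0.55958979,  0.61978352, -0.55020691,  0.68666234],
       [ 0.0095467 , -0.66866043, -0.74350662,  1.0264016 ],
       [ 0.        ,  0.        ,  0.        ,  1.        ]])}
top {'mtx': array([[503.1059763 ,   0.        , 326.68669641],
       [  0.        , 503.1059763 , 239.09350443],
       [  0.        ,   0.        ,   1.        ]]), 'extrinsics': array([[-0.01867435, -0.9812574 ,  0.19179464,  0.39857517],
       [-0.99966589,  0.02175334,  0.01396033,  0.05041047],
       [-0.01787085, -0.19146986, -0.98133579,  1.07430698],
       [ 0.        ,  0.        ,  0.        ,  1.        ]])}
0.1 [0.1946329  0.51422515 0.24936738] [-1.79933096e+02  2.55003804e-03  1.59269568e+02] 0.08545386988569675
```

View pics/scene0.png

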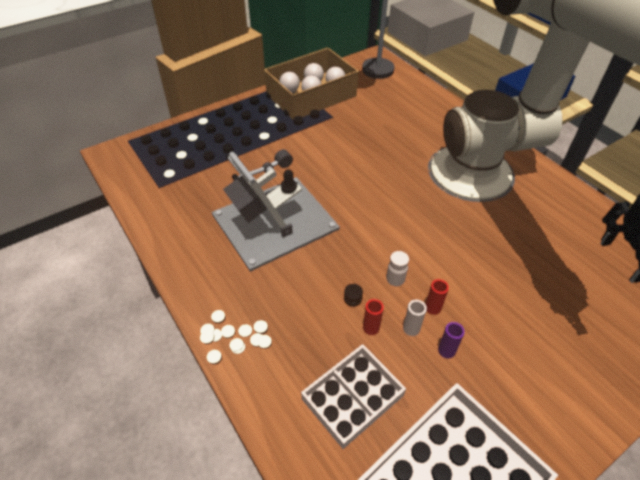

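View pics/top0.png

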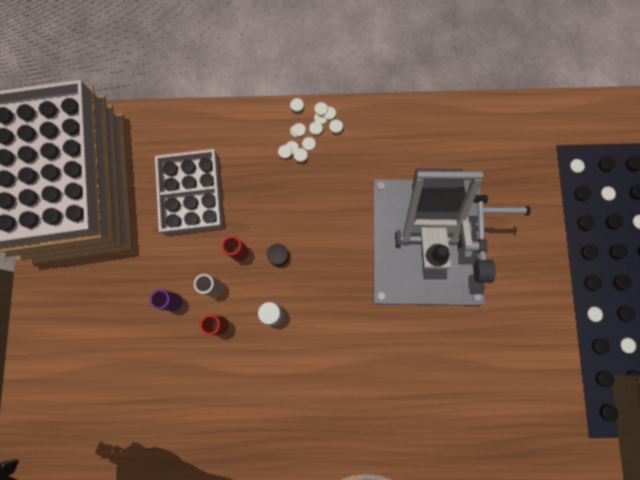

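Candidates, top view: the open white tube is at (205,285). The closed white jar is at (269,314). The red tubes at (234,247) and (213,325) and the purple one at (163,300) are the wrong colour. The (205,285) object is the only white one with an open bore, so I'll confirm it and the stand in one enlarged crop.

```bash
cat > h.py <<'E'
import numpy as np
from workcell import bot
def onplane(n,uv,z):
    i=bot.camera_info(n);E=i["extrinsics"];d=E[:3,:3]@np.linalg.solve(i["mtx"],[uv[0],uv[1],1.]);c=E[:3,3]
    return c+d*(z-c[2])/d[2]
def proj(n,P):
    i=bot.camera_info(n);E=i["extrinsics"];p=(np.atleast_2d(P)-E[:3,3])@E[:3,:3];q=p@i["mtx"].T
    return q[:,:2]/q[:,2:]
E
python3 - <<'E'
from h import *
import cv2
a=cv2.imread("pics/top0.png")
A=cv2.resize(a[160:320,365:535],None,fx=3.5,fy=3.5,interpolation=cv2.INTER_CUBIC)
B=cv2.resize(a[260:340,180:290],(200,145),interpolation=cv2.INTER_CUBIC)
c=np.zeros((560,800,3),np.uint8);c[:A.shape[0],:A.shape[1]]=A;c[:145,600:800]=B
s=cv2.imread("pics/scene0.png");C=cv2.resize(s[245:345,380:460],(200,250),interpolation=cv2.INTER_CUBIC);c[160:410,600:800]=C
cv2.imwrite("pics/crop1.png",c)
print("tube",onplane("top",(205,284),.09),onplane("scene",(416,307),.09))
print("jar",onplane("top",(269,314),.085))
print("spig tip",onplane("top",(438,254),.165),onplane("scene",(288,175),.165))
for p in[(374,181),(374,303),(485,304),(380,185),(381,296),(478,297)]:print(p,onplane("top",p,.012))
E
```

```text
tube [0.50622953 0.30556305 0.09      ] [0.50869351 0.30809392 0.09      ]
jar [0.44553591 0.17981424 0.085     ]
spig tip [ 0.54409662 -0.1391412   0.165     ] [ 0.55917283 -0.13377052  0.165     ]
(374, 181) [ 0.73392944 -0.04086445  0.012     ]
(374, 303) [ 0.46753901 -0.03109451  0.012     ]
(485, 304) [ 0.46086988 -0.26229802  0.012     ]
(380, 185) [ 0.7244698  -0.05366528  0.012     ]
(381, 296) [ 0.48186252 -0.04631353  0.012     ]
(478, 297) [ 0.47570104 -0.24887228  0.012     ]
```

View pics/crop1.png

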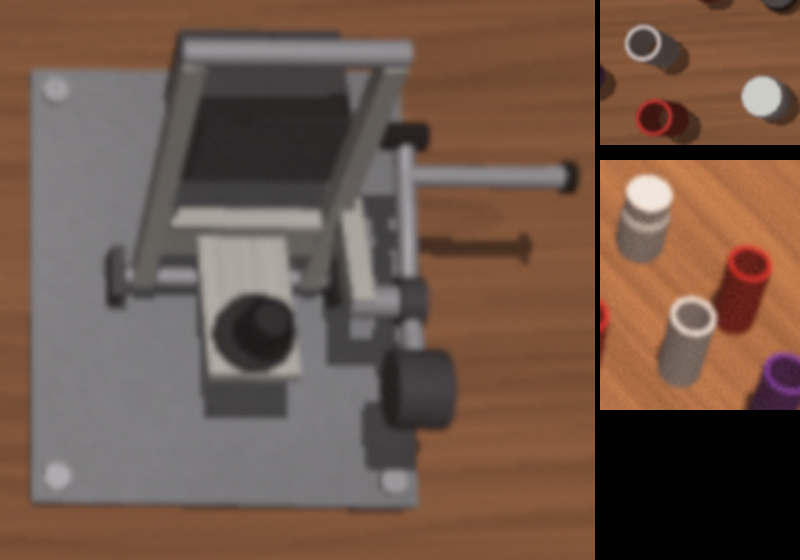

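The crop confirms the open white tube at top (205,284), a hollow bore with a white rim. The jar at (269,314) has a closed lid. The stand shows the bar at about (450,174), the spigot tip at about (442,252) and the tread pin end at about (529,210).

```bash
cat >> h.py <<'E'
from scipy.spatial.transform import Rotation as Ro
def delta(P,yaw):
    "shift in tool axes and turn from the measured pose to P with tool down at yaw"
    o=bot.get_obs();R=Ro.from_euler("xyz",o["tcp_rot"],degrees=True)
    t=(R.inv()*Ro.from_euler("xyz",[180,0,yaw],degrees=True)).as_euler("xyz",degrees=True)[2]
    print("t",round(o["time"],2),"pos",np.round(o["ee_pos"],4),"delta",np.round(R.inv().apply(np.array(P)-o["ee_pos"]),4),"turn",round(t,2),"F",np.round(o["wrist_force"],1),"op",round(o["opening"],4),"g",o["grasp_force"])
YAW=-1.9
B=np.array([.5974,-.1516,0]);RB=Ro.from_euler("z",YAW,degrees=True)
def stand(p,lean):  # stand axes, from hinge -> world
    return RB.apply(Ro.from_euler("y",lean).apply(p))+B+[0,0,.03]
E
python3 - <<'E'
from h import *
print("bar",stand([0,0,.215],.35),proj("top",stand([0,0,.215],.35)),proj("scene",stand([0,0,.215],.35)))
hub=np.array([-.06,-.083,.075]);
print("hub",stand(hub,.35),proj("top",stand(hub,.35)))
tr=hub+[.07*np.cos(.4),-.068,.07*np.sin(.4)]
print("tread",stand(tr,.35),proj("top",stand(tr,.35)))
print("spig tip",onplane("top",(442,252),.165),"shoulder",onplane("top",(436.4,254.9),.118))
delta([.5075,.3065,.25],88)
E
```

```text
bar [ 0.6710825  -0.1540443   0.23196513] [[449.78871341 175.5962629 ]] [[241.71567317 166.73151638]]
hub [ 0.56401994 -0.23353833  0.12102682] [[482.22707392 246.40759081]]
tread [ 0.63163947 -0.3038189   0.12452536] [[516.54387846 210.85442752]]
spig tip [ 0.54763287 -0.14663669  0.165     ] shoulder [ 0.54993799 -0.14577659  0.118     ]
t 0.1 pos [0.1946 0.5142 0.2494] delta [-0.3661 -0.0835 -0.0005] turn 71.27 F [-0.5 -0.1 -0.3] op 0.0855 g 0.0
```

Careful with the scale: shifts go in shares of 0.2 m and turns go in shares of 120 degrees. That gives: -0.2 m / 0.2 = -1, -0.045 m / 0.2 = -0.225, 35 degrees / 120 = 0.2917.

```bash
echo '[{"sx":-1,"sy":-0.225,"rz":0.2917,"jaw":0.085},{"sx":-1,"sy":-0.225,"rz":0.2917,"jaw":0.085},{"sx":-1,"sy":-0.225,"rz":0.2917,"jaw":0.085},{"sx":-1,"sy":-0.225,"rz":0.2917,"jaw":0.085},{"sx":-1,"sy":-0.225,"rz":0.2917,"jaw":0.085}]' | python3 -m pendant; python3 -c "
from h import *
delta([.5075,.3065,.25],88)"
```

```text
time: 0.52
ee_pos: [0.3672, 0.3999, 0.2497]
tcp_rot: [-180.0, 0.0, 123.9]
wrist_force: [-0.1, 0.6, -0.7]
opening: 0.085
grasp_force: 0.0
t 0.52 pos [0.3672 0.3999 0.2497] delta [-0.1558  0.0643 -0.0003] turn 35.91 F [-0.1  0.6 -0.7] op 0.085 g 0.0
```

In the tool's units: -0.156 m / 0.2 = -0.78, 0.064 m / 0.2 = 0.32, 35.7 degrees / 120 = 0.2975.

```bash
echo '[{"sx":-0.78,"sy":0.32,"rz":0.2975,"jaw":0.085},{"sx":-0.78,"sy":0.32,"rz":0.2975,"jaw":0.085},{"sx":-0.78,"sy":0.32,"rz":0.2975,"jaw":0.085},{"sx":-0.78,"sy":0.32,"rz":0.2975,"jaw":0.085},{"sx":-0.78,"sy":0.32,"rz":0.2975,"jaw":0.085}]' | python3 -m pendant
python3 - <<'E'
from h import *
import cv2
delta([.5075,.3065,.25],88)
a=bot.camera("wrist");cv2.imwrite("pics/w1.png",a);print(bot.camera_info("wrist"))
print(proj("wrist",[.5075,.3065,.09]))
E
```

```text
time: 0.93
ee_pos: [0.511, 0.3046, 0.2485]
tcp_rot: [-180.0, 0.1, 87.9]
wrist_force: [0.5, 0.8, 0.4]
opening: 0.0853
grasp_force: 0.0
t 0.93 pos [0.511  0.3046 0.2485] delta [ 0.0018 -0.0035 -0.0015] turn -0.07 F [0.5 0.8 0.4] op 0.0853 g 0.0
{'mtx': array([[384.39296133,   0.        , 318.84239454],
       [  0.        , 384.39296133, 240.70020104],
       [  0.        ,   0.        ,   1.        ]]), 'extrinsics': array([[ 0.99900282, -0.04239123, -0.01401225,  0.51254628],
       [-0.04459576, -0.96247758, -0.26767167,  0.37271975],
       [-0.00213955,  0.26802964, -0.96340829,  0.37377394],
       [ 0.        ,  0.        ,  0.        ,  1.        ]])}
[[316.88736535 224.71269736]]
```

View pics/w1.png

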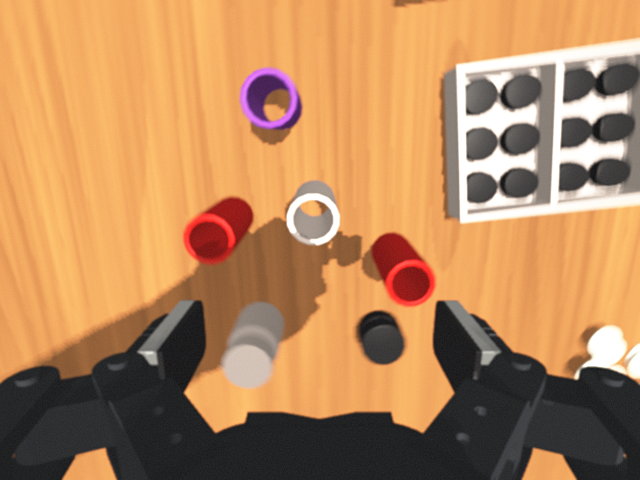

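The wrist view shows the tube rim centred at (313.5,219), the left red tube at (212,238) and the right one at (405,283). I'll narrow the opening to 60 mm to clear the red tubes.

```bash
python3 -c "
from h import *
for p in [(313.5,219),(212,240),(407,283),(249,363)]: print(onplane('wrist',p,.09))
p=onplane('wrist',(313.5,219),.09);p[2]=.066
delta(p,88)"
```

```text
[0.50515009 0.3110305  0.09      ]
[0.42664279 0.29803576 0.09      ]
[0.57645483 0.25615751 0.09      ]
[0.44497218 0.18979864 0.09      ]
t 0.98 pos [0.5092 0.306  0.2486] delta [ 0.0051 -0.004   0.1826] turn -0.56 F [-0.8  0.6 -0.3] op 0.0848 g 0.0
```

In the tool's units: 0.1 m / 0.2 = 0.5, 0.06 m / 0.2 = 0.3.

```bash
echo '[{"sx":0.015,"sy":-0.015,"sz":0.1,"jaw":0.062},{"sx":0.015,"sy":-0.015,"sz":0.2,"jaw":0.062},{"sx":0.015,"sy":-0.015,"sz":0.3,"jaw":0.062},{"sx":0.015,"sy":-0.015,"sz":0.4,"jaw":0.062},{"sx":0.015,"sy":-0.015,"sz":0.5,"jaw":0.062}]' | python3 -m pendant  60; python3 -c "
from h import *
delta([.5065,.3085,.066],88)"
```

```text
time: 1.4
ee_pos: [0.5027, 0.3122, 0.1489]
tcp_rot: [-180.0, 0.0, 88.8]
wrist_force: [0.1, -0.2, 0.4]
opening: 0.0617
grasp_force: 0.0
t 1.4 pos [0.5027 0.3122 0.1489] delta [-0.0036  0.0039  0.0829] turn 0.81 F [ 0.1 -0.2  0.4] op 0.0617 g 0.0
```

In the tool's units: -0.002 m / 0.2 = -0.01.

```bash
echo '[{"sx":-0.01,"sy":0.01,"jaw":0.062},{"sx":-0.01,"sy":0.01,"jaw":0.062},{"sx":-0.01,"sy":0.01,"jaw":0.062}]' | python3 -m pendant; python3 -c "
from h import *
delta([.5065,.3085,.066],88)"
```

```text
time: 1.65
ee_pos: [0.5056, 0.31, 0.1512]
tcp_rot: [180.0, -0.0, 88.7]
wrist_force: [0.0, -0.4, 0.1]
opening: 0.062
grasp_force: 0.0
t 1.65 pos [0.5056 0.31   0.1512] delta [-0.0016  0.0009  0.0852] turn 0.66 F [ 0.  -0.4  0.1] op 0.062 g 0.0
```

In the tool's units: 0.084 m / 0.2 = 0.42, 0.06 m / 0.2 = 0.3.

```bash
echo '[{"sx":-0.005,"sy":0.005,"sz":0.15,"jaw":0.062},{"sx":-0.005,"sy":0.005,"sz":0.3,"jaw":0.062},{"sx":-0.005,"sy":0.005,"sz":0.42,"jaw":0.062},{"sx":-0.005,"sy":0.005,"sz":0.42,"jaw":0.062},{"sx":-0.005,"sy":0.005,"sz":0.42,"jaw":0.062}]' | python3 -m pendant; echo '[{"jaw":0.03},{"jaw":0.03},{"jaw":0.03},{"jaw":0.03},{"jaw":0.03}]' | python3 -m pendant 60;  echo '[{"jaw":0.03},{"jaw":0.03},{"jaw":0.03},{"jaw":0.03},{"jaw":0.03}]' | python3 -m pendant 60
```

```text
time: 2.07
ee_pos: [0.5064, 0.3087, 0.0667]
tcp_rot: [-180.0, 0.0, 88.6]
wrist_force: [0.4, 0.8, 0.2]
opening: 0.0618
grasp_force: 0.0
time: 2.48
ee_pos: [0.5077, 0.3094, 0.0689]
tcp_rot: [179.8, -0.1, 88.6]
wrist_force: [-1.3, -0.3, 7.8]
opening: 0.0382
grasp_force: 59.7
time: 2.9
ee_pos: [0.5077, 0.3094, 0.0689]
tcp_rot: [179.8, -0.1, 88.6]
wrist_force: [-0.8, -0.6, 7.8]
opening: 0.0382
grasp_force: 59.7
```

In the tool's units: -0.19 m / 0.2 = -0.95, -0.15 m / 0.2 = -0.75.

```bash
echo '[{"sz":-0.15,"jaw":0.03},{"sz":-0.35,"jaw":0.03},{"sz":-0.55,"jaw":0.03},{"sz":-0.75,"jaw":0.03},{"sz":-0.95,"jaw":0.03}]' | python3 -m pendant;python3 -c "
from h import *
delta([.545,-.04,.26],88)"
```

```text
time: 3.32
ee_pos: [0.5062, 0.3085, 0.2593]
tcp_rot: [179.9, -0.1, 88.6]
wrist_force: [0.5, -0.4, -1.4]
opening: 0.0382
grasp_force: 60.6
t 3.32 pos [0.5062 0.3085 0.2593] delta [-0.3474  0.0474 -0.001 ] turn 0.58 F [ 0.5 -0.4 -1.4] op 0.0382 g 60.552775048695935
```

In the tool's units: -0.2 m / 0.2 = -1, -0.04 m / 0.2 = -0.2.

```bash
echo '[{"sx":-0.2,"sy":0.025,"jaw":0.03},{"sx":-0.4,"sy":0.05,"jaw":0.03},{"sx":-0.6,"sy":0.08,"jaw":0.03},{"sx":-0.8,"sy":0.11,"jaw":0.03},{"sx":-1,"sy":0.135,"jaw":0.03}]' | python3 -m pendant; echo '[{"sx":-0.2,"sy":0.025,"rz":0.0042,"jaw":0.03},{"sx":-0.4,"sy":0.05,"rz":0.0042,"jaw":0.03},{"sx":-0.6,"sy":0.08,"rz":0.0042,"jaw":0.03},{"sx":-0.74,"sy":0.1,"rz":0.0042,"jaw":0.03},{"sx":-0.74,"sy":0.1,"rz":0.0042,"jaw":0.03}]' | python3 -m pendant;python3 - <<'E'
from h import *
import cv2
bot.camera("wrist");bot.camera("wrist")
delta([.549,-.149,.26],88)
a=bot.camera("wrist");cv2.imwrite("pics/w2.png",a)
t=bot.camera("top");s=bot.camera("scene")
cv2.imwrite("pics/t2.png",t);cv2.imwrite("pics/s2.png",s)
print(proj("wrist",[.549,-.149,.165]),proj("wrist",[.549,-.149,.12]))
np.save("w2.npy",bot.camera_info("wrist")["extrinsics"])
E
```

```text
time: 3.73
ee_pos: [0.5286, 0.1064, 0.2574]
tcp_rot: [179.9, -0.0, 88.6]
wrist_force: [0.6, -0.1, -2.1]
opening: 0.0385
grasp_force: 60.7
time: 4.15
ee_pos: [0.5451, -0.045, 0.257]
tcp_rot: [179.9, 0.1, 87.8]
wrist_force: [0.2, 0.1, -0.2]
opening: 0.0383
grasp_force: 60.7
t 4.25 pos [ 0.5449 -0.0414  0.2569] delta [-0.1073  0.008  -0.0031] turn -0.07 F [-0.3  0.2 -2.3] op 0.0383 g 60.65291003933851
[[330.25404116 408.69187688]] [[328.6174469  368.92953615]]
```

View pics/w2.png

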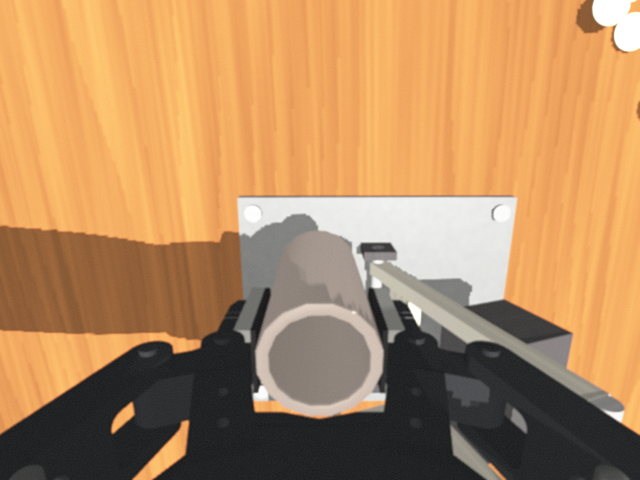

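The base plate's left edge runs (238,197) to (517,197). The held tube hides the spigot, with its rim centred at (320,360). I'll fit the spigot's silhouette in the first two pictures instead.

Run:
```python
from h import *
import cv2
from scipy.optimize import minimize
t=np.linspace(0,2*np.pi,40)
C=np.vstack([np.c_[r*np.cos(t),r*np.sin(t),0*t+z] for r,z in[(.022,.112),(.022,.12),(.013,.158),(.009,.165)]])
def fit(names):
    best=None
    ims={n:cv2.resize(cv2.imread(f"pics/{n}0.png",0),None,fx=4,fy=4,interpolation=cv2.INTER_CUBIC) for n in names}
    def val(x,y):
        s=0
        for n in names:
            p=(proj(n,C+[x,y,0])+.5)*4
            h=cv2.convexHull(p.astype(np.float32)).astype(np.int32)
            m=np.zeros(ims[n].shape,np.uint8);cv2.fillConvexPoly(m,h,1)
            ring=cv2.dilate(m,np.ones((17,17)))-m
            s+=np.clip(ims[n][ring>0],0,130).mean()-np.clip(ims[n][m>0],0,130).mean()
        return s
    g=[(val(x,y),x,y) for x in np.arange(.535,.566,.001) for y in np.arange(-.16,-.134,.001)]
    print(names,[np.round(v,4) for v in sorted(g)[-3:]])
fit(["top"]);fit(["scene"]);fit(["top","scene"])
for p in[(238,197),(517,197)]:print("corner",onplane("wrist",p,.012))
print("tube rim",onplane("wrist",(320,358),.28))
c=np.array([onplane("top",p,.012) for p in[(374,181),(374,303),(485,304)]]);print(c)
```

```text
['top'] [array([72.2219,  0.552 , -0.148 ]), array([72.6636,  0.55  , -0.148 ]), array([73.6823,  0.551 , -0.148 ])]
['scene'] [array([67.1705,  0.554 , -0.146 ]), array([67.4857,  0.553 , -0.145 ]), array([67.5591,  0.554 , -0.145 ])]Traceback (most recent call last):
  File "<stdin>", line 20, in <module>
  File "<stdin>", line 18, in fit
  File "<stdin>", line 12, in val
  File "h.py", line 7, in proj
    i=bot.camera_info(n);E=i["extrinsics"];p=(np.atleast_2d(P)-E[:3,3])@E[:3,:3];q=p@i["mtx"].T
ValueError: time passes only in moves, steps and waits
```

```bash
sed -i 's/^def onplane/import functools\n@functools.cache\ndef info(n): return bot.camera_info(n)\ndef onplane/; s/i=bot.camera_info(n)/i=info(n)/' h.py
python3 - <<'E'
from h import *
for p in[(238,197),(517,197)]:print("corner",onplane("wrist",p,.012))
print("tube rim",onplane("wrist",(320,358),.278),"low",onplane("wrist",(320,250),.19))
delta([.552,-.147,.257],88)
E
```

```text
corner [ 0.46698169 -0.02872309  0.012     ]
corner [ 0.73678652 -0.03745773  0.012     ]
tube rim [ 0.54536294 -0.03880766  0.278     ] low [ 0.5458399  -0.03095327  0.19      ]
t 4.4 pos [ 0.5448 -0.0395  0.2565] delta [-0.1072  0.0107 -0.0005] turn 0.13 F [ 0.2 -0.2 -1.3] op 0.0382 g 60.65142598421971
```

In the tool's units: -0.108 m / 0.2 = -0.54, -0.08 m / 0.2 = -0.4.

```bash
echo '[{"sx":-0.2,"sy":0.02,"jaw":0.03},{"sx":-0.4,"sy":0.04,"jaw":0.03},{"sx":-0.54,"sy":0.0425,"jaw":0.03},{"sx":-0.54,"sy":0.0425,"jaw":0.03},{"sx":-0.54,"sy":0.0425,"jaw":0.03}]' | python3 -m pendant; echo '[{"jaw":0.03},{"jaw":0.03},{"jaw":0.03}]' | python3 -m pendant
python3 - <<'E'
from h import *
import cv2
delta([.552,-.147,.257],88)
t=cv2.resize(bot.camera("top")[185:315,370:540],None,fx=2.3,fy=2.3,interpolation=cv2.INTER_CUBIC);s=cv2.resize(bot.camera("scene")[90:280,200:370],(390,436),interpolation=cv2.INTER_CUBIC)
c=np.zeros((436,790,3),np.uint8);c[:t.shape[0],:t.shape[1]]=t;c[:,400:]=s
cv2.imwrite("pics/c3.png",c)
E
```

```text
time: 4.82
ee_pos: [0.5498, -0.1487, 0.2559]
tcp_rot: [-180.0, -0.0, 88.0]
wrist_force: [-0.1, 0.4, -1.2]
opening: 0.0384
grasp_force: 60.7
time: 5.07
ee_pos: [0.5498, -0.1473, 0.2562]
tcp_rot: [180.0, -0.0, 88.2]
wrist_force: [0.6, -0.0, -1.3]
opening: 0.0383
grasp_force: 60.7
t 5.07 pos [ 0.5498 -0.1473  0.2562] delta [ 0.0004  0.0021 -0.0008] turn 0.18 F [ 0.6 -0.  -1.3] op 0.0383 g 60.65396515494342
```

View pics/c3.png

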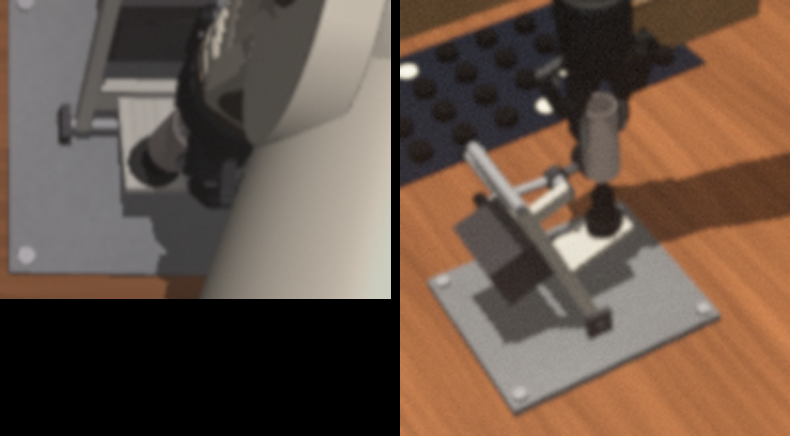

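The scene crop shows the tube's lower end at (600,175), directly above the spigot tip at (602,190). They're aligned, so I'll lower it.

In the tool's units: 0.035 m / 0.2 = 0.175, 0.03 m / 0.2 = 0.15.

```bash
echo '[{"sy":0.0075,"sz":0.04,"jaw":0.03},{"sy":0.0075,"sz":0.08,"jaw":0.03},{"sy":0.0075,"sz":0.12,"jaw":0.03},{"sy":0.0075,"sz":0.15,"jaw":0.03},{"sy":0.0075,"sz":0.175,"jaw":0.03}]' | python3 -m pendant; echo '[{"jaw":0.03},{"sz":0.03,"jaw":0.03},{"sz":0.06,"jaw":0.03},{"sz":0.06,"jaw":0.03}]' | python3 -m pendant
```

```text
time: 5.58
ee_pos: [0.5509, -0.1486, 0.2196]
tcp_rot: [-179.9, -0.0, 88.1]
wrist_force: [-0.0, -0.4, -1.9]
opening: 0.0382
grasp_force: 60.7
time: 5.92
ee_pos: [0.5509, -0.1487, 0.2077]
tcp_rot: [-179.9, -0.0, 88.1]
wrist_force: [0.9, 0.0, -2.4]
opening: 0.0379
grasp_force: 60.7
```

In the tool's units: 0.016 m / 0.2 = 0.08, 0.012 m / 0.2 = 0.06.

```bash
echo '[{"sz":0.03,"jaw":0.03},{"sz":0.06,"jaw":0.03},{"sz":0.08,"jaw":0.03},{"sz":0.08,"jaw":0.03}]' | python3 -m pendant; echo '[{"sz":0.015,"jaw":0.03},{"sz":0.03,"jaw":0.03},{"sz":0.03,"jaw":0.03}]' | python3 -m pendant
```

```text
time: 6.25
ee_pos: [0.5508, -0.1486, 0.1917]
tcp_rot: [-179.9, -0.0, 88.1]
wrist_force: [-0.4, -0.3, -1.5]
opening: 0.0384
grasp_force: 60.7
time: 6.5
ee_pos: [0.5512, -0.1487, 0.1869]
tcp_rot: [180.0, 0.0, 88.1]
wrist_force: [-0.5, 0.7, -1.9]
opening: 0.0386
grasp_force: 60.6
```

In the tool's units: 0.002 m / 0.2 = 0.01.

```bash
echo '[{"sz":0.01,"jaw":0.03},{"sz":0.01,"jaw":0.03}]' | python3 -m pendant; echo '[{"sz":0.01,"jaw":0.03},{"sz":0.01,"jaw":0.03}]' | python3 -m pendant
```

```text
time: 6.67
ee_pos: [0.5512, -0.1488, 0.1866]
tcp_rot: [179.9, 0.0, 88.1]
wrist_force: [-3.4, -0.3, 9.2]
opening: 0.0381
grasp_force: 61.7
time: 6.83
ee_pos: [0.5512, -0.1488, 0.1865]
tcp_rot: [179.8, 0.1, 88.1]
wrist_force: [-7.1, 1.2, 21.8]
opening: 0.0385
grasp_force: 63.1
```

In the tool's units: -0.003 m / 0.2 = -0.015.

```bash
echo '[{"sz":-0.015,"jaw":0.03},{"sz":-0.015,"jaw":0.065},{"sz":-0.015,"jaw":0.065},{"sz":-0.015,"jaw":0.065},{"sz":-0.015,"jaw":0.065}]' | python3 -m pendant; echo '[{"sz":-0.15,"jaw":0.065},{"sz":-0.3,"jaw":0.065},{"sz":-0.5,"jaw":0.065},{"sz":-0.6,"jaw":0.065}]' | python3 -m pendant;python3 -c "
from h import *
delta([.6316,-.3028,.2],88)"
```

```text
time: 7.25
ee_pos: [0.5511, -0.1487, 0.1855]
tcp_rot: [-180.0, -0.0, 88.1]
wrist_force: [0.1, -0.2, 0.4]
opening: 0.0648
grasp_force: 0.0
time: 7.58
ee_pos: [0.5512, -0.1487, 0.3098]
tcp_rot: [179.8, 0.0, 88.1]
wrist_force: [0.5, -0.4, 1.3]
opening: 0.0649
grasp_force: 0.0
t 7.58 pos [ 0.5512 -0.1487  0.3098] delta [-0.1512  0.0852  0.1102] turn 0.07 F [ 0.5 -0.4  1.3] op 0.0649 g 0.0
```

```bash
cat >> h.py <<'E'
B[:2]=[.598,-.151]
H=14.5e-3
def tread(phi,out=.072):
    """TCP for pushing the tread pin with closed fingers at leg angle phi below +x"""
    h=Ro.from_euler("y",.35).apply([-.06,0,.075])
    pin=np.array([h[0]+.07*np.cos(phi),-.083-out,h[2]-.07*np.sin(phi)])
    c=np.array([np.interp(phi,[.4,1.0],[-.004,.006]),0,np.interp(phi,[.4,1.0],[.006,-.004])])
    return RB.apply(pin+c+[H,0,.019])+B+[0,0,.03]
E
python3 - <<'E'
from h import *
for f in(-.05,.15,.35,.55,.75,.95,1.15,1.35,1.55,1.75): print(f,np.round(tread(f),4))
delta(tread(-.05)+[0,0,.04],88.1)
import cv2
t=cv2.imwrite("pics/t4.png",bot.camera("top"))
E
```

```text
-0.05 [ 0.6426 -0.3076  0.1495]
0.15 [ 0.6419 -0.3075  0.1356]
0.35 [ 0.6384 -0.3074  0.122 ]
0.55 [ 0.6349 -0.3073  0.1069]
0.75 [ 0.6297 -0.3071  0.0925]
0.95 [ 0.6226 -0.3069  0.0799]
1.15 [ 0.6113 -0.3065  0.0721]
1.35 [ 0.598  -0.3061  0.0677]
1.55 [ 0.5842 -0.3056  0.066 ]
1.75 [ 0.5703 -0.3052  0.0671]
t 7.58 pos [ 0.5512 -0.1487  0.3098] delta [-0.1556  0.0963  0.1207] turn -0.03 F [ 0.5 -0.4  1.3] op 0.0649 g 0.0
```

In the tool's units: -0.156 m / 0.2 = -0.78, -0.14 m / 0.2 = -0.7.

```bash
echo '[{"sx":-0.2,"sy":0.075,"jaw":0},{"sx":-0.4,"sy":0.175,"jaw":0},{"sx":-0.55,"sy":0.3,"jaw":0},{"sx":-0.7,"sy":0.4,"jaw":0},{"sx":-0.78,"sy":0.48,"jaw":0}]' | python3 -m pendant; echo '[{"jaw":0},{"sz":0.15,"jaw":0},{"sz":0.3,"jaw":0},{"sz":0.45,"jaw":0},{"sz":0.6,"jaw":0}]' | python3 -m pendant; echo '[{"jaw":0},{"jaw":0}]' | python3 -m pendant;python3 - <<'E'
from h import *
import cv2
delta(tread(-.05),88.1)
t=bot.camera("top")[150:350,360:560];s=bot.camera("scene")[100:270,190:360]
c=np.hstack([cv2.resize(t,(400,400),interpolation=cv2.INTER_CUBIC),cv2.resize(s,(400,400),interpolation=cv2.INTER_CUBIC)])
cv2.imwrite("pics/c5.png",c)
E
```

```text
time: 8.05
ee_pos: [0.6424, -0.3113, 0.304]
tcp_rot: [-179.9, -0.0, 88.0]
wrist_force: [0.6, -0.9, -0.7]
opening: 0.0045
grasp_force: 0.0
time: 8.47
ee_pos: [0.6415, -0.3073, 0.1843]
tcp_rot: [-180.0, -0.0, 88.1]
wrist_force: [-0.0, -0.5, 1.4]
opening: 0.0002
grasp_force: 0.0
time: 8.63
ee_pos: [0.6408, -0.307, 0.1848]
tcp_rot: [-179.8, -0.1, 88.1]
wrist_force: [0.0, -0.2, 1.3]
opening: -0.0003
grasp_force: 0.0
t 8.63 pos [ 0.6408 -0.307   0.1848] delta [-0.0005  0.0019  0.0353] turn -0.01 F [ 0.  -0.2  1.3] op -0.0003 g 0.0
```

View pics/c5.png

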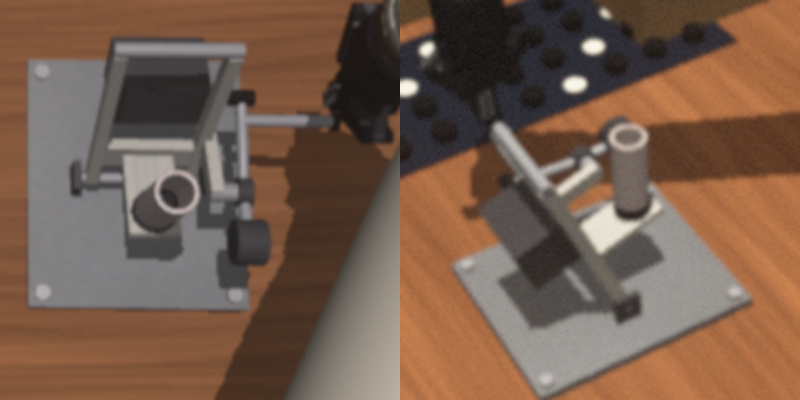

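The tube sits down on the shoulder disc and is upright (scene crop 630,170). The gripper is over the pin's outer end (top crop 330,120). I'll press now.

```bash
echo '[{"sy":0.005,"sz":0.06,"jaw":0},{"sy":0.005,"sz":0.12,"jaw":0},{"sy":0.005,"sz":0.17,"jaw":0},{"sy":0.005,"sz":0.17,"jaw":0}]' | python3 -m pendant; echo '[{"sz":0.03,"jaw":0},{"sz":0.07,"jaw":0},{"sz":0.07,"jaw":0}]' | python3 -m pendant;python3 -c "
from h import *
delta(tread(.35),88.1)"
```

```text
time: 9.07
ee_pos: [0.6431, -0.3079, 0.1518]
tcp_rot: [180.0, 0.0, 88.1]
wrist_force: [-0.5, -0.1, -0.1]
opening: 0.0004
grasp_force: 0.0
time: 9.32
ee_pos: [0.6436, -0.3082, 0.1375]
tcp_rot: [179.9, 0.0, 88.1]
wrist_force: [5.6, -2.6, 0.7]
opening: -0.0001
grasp_force: 2.8
t 9.32 pos [ 0.6436 -0.3082  0.1375] delta [ 0.0006 -0.0052  0.0154] turn -0.03 F [ 5.6 -2.6  0.7] op -0.0001 g 2.840517573058605
```

In the tool's units: -0.022 m / 0.2 = -0.11, -0.01 m / 0.2 = -0.05.

```bash
echo '[{"sz":-0.11,"jaw":0},{"sy":-0.05,"sz":-0.11,"jaw":0},{"sy":-0.05,"sz":-0.11,"jaw":0}]' | python3 -m pendant; echo '[{"sz":0.06,"jaw":0},{"sz":0.08,"jaw":0},{"sz":0.1,"jaw":0},{"sz":0.1,"jaw":0}]' | python3 -m pendant;python3 -c "
from h import *
delta(tread(.35),88.1)"
```

```text
time: 9.57
ee_pos: [0.6326, -0.3079, 0.1618]
tcp_rot: [179.9, 0.1, 88.1]
wrist_force: [-0.8, 1.0, 0.9]
opening: 0.0002
grasp_force: 0.0
time: 9.9
ee_pos: [0.6327, -0.3074, 0.1388]
tcp_rot: [-179.9, -0.0, 88.1]
wrist_force: [1.2, -1.2, 1.9]
opening: -0.0003
grasp_force: 0.7
t 9.9 pos [ 0.6327 -0.3074  0.1388] delta [0.0001 0.0058 0.0167] turn -0.03 F [ 1.2 -1.2  1.9] op -0.0003 g 0.6936730071902275
```

In the tool's units: 0.015 m / 0.2 = 0.075, 0.005 m / 0.2 = 0.025.

```bash
sed -i 's/^H=.*/H=5e-3/' h.py; python3 -c "
from h import *
for f in(.1,.25,.4,.55,.7,.85,1,1.15,1.3,1.5): 
  p=tread(f)-tread(.1);print(f,np.round(tread(f),4),np.round(p,4))"
echo '[{"sz":0.025,"jaw":0},{"sy":-0.005,"sz":0.05,"jaw":0},{"sy":-0.01,"sz":0.075,"jaw":0},{"sy":-0.01,"sz":0.075,"jaw":0}]' | python3 -m pendant
```

```text
0.1 [ 0.6328 -0.3072  0.139 ] [0. 0. 0.]
0.25 [ 0.631  -0.3072  0.1287] [-0.0018  0.0001 -0.0103]
0.4 [ 0.6277 -0.3071  0.1188] [-0.0052  0.0002 -0.0203]
0.55 [ 0.6254 -0.307   0.1069] [-0.0075  0.0002 -0.0321]
0.7 [ 0.6217 -0.3069  0.0959] [-0.0111  0.0004 -0.0431]
0.85 [ 0.6169 -0.3067  0.0859] [-0.0159  0.0005 -0.0531]
1 [ 0.611  -0.3065  0.0771] [-0.0218  0.0007 -0.0619]
1.15 [ 0.6018 -0.3062  0.0721] [-0.031   0.001  -0.0669]
1.3 [ 0.5919 -0.3059  0.0686] [-0.0409  0.0014 -0.0705]
1.5 [ 0.5782 -0.3054  0.0662] [-0.0547  0.0018 -0.0728]
time: 10.23
ee_pos: [0.6304, -0.3073, 0.1235]
tcp_rot: [-179.9, -0.0, 88.1]
wrist_force: [0.5, -0.1, 0.1]
opening: 0.0
grasp_force: 0.5
```

Run:
```python
from h import *
import cv2
t=bot.camera("top")[160:310,400:550];s=bot.camera("scene")[90:210,200:320]
c=np.hstack([cv2.resize(t,(400,400),interpolation=cv2.INTER_CUBIC),cv2.resize(s,(400,400),interpolation=cv2.INTER_CUBIC)])
cv2.imwrite("pics/c6.png",c)
hb=np.array([-.0307,-.083,.091])
for f in(-.05,.1,.3,.5):
  q=[RB.apply(hb+[.07*np.cos(f),y,-.07*np.sin(f)])+B+[0,0,.03] for y in(0,-.086)]
  print(f,((proj("top",q)-[400,160])*400/150).round(),((proj("scene",q)-[200,90])*400/120).round())
```

```text
-0.05 [[215. 134.]
 [335. 135.]] [[146. 284.]
 [ 98. 223.]]
0.1 [[211. 138.]
 [330. 139.]] [[147. 294.]
 [100. 233.]]
0.3 [[206. 146.]
 [323. 147.]] [[152. 305.]
 [105. 244.]]
0.5 [[202. 157.]
 [317. 158.]] [[160. 315.]
 [113. 254.]]
```

View pics/c6.png

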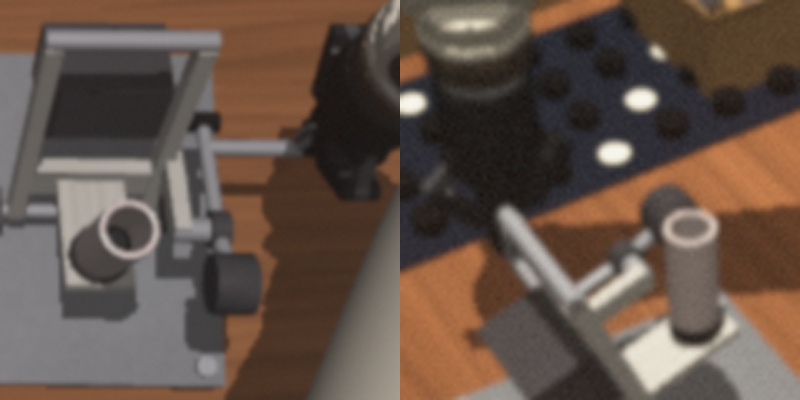

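The pin root is at (207,146) in the top crop, which matches phi ≈ 0.3. The leg is following, so I'll continue along the arc.

In the tool's units: 0.033 m / 0.2 = 0.165, 0.0166 m / 0.2 = 0.083.

```bash
echo '[{"sy":-0.015,"sz":0.04,"jaw":0},{"sy":-0.025,"sz":0.083,"jaw":0},{"sy":-0.035,"sz":0.11,"jaw":0},{"sy":-0.045,"sz":0.14,"jaw":0},{"sy":-0.055,"sz":0.165,"jaw":0}]' | python3 -m pendant;echo '[{"sy":-0.015,"sz":0.025,"jaw":0},{"sy":-0.035,"sz":0.05,"jaw":0},{"sy":-0.055,"sz":0.065,"jaw":0},{"sy":-0.07,"sz":0.085,"jaw":0},{"sy":-0.09,"sz":0.09,"jaw":0}]' | python3 -m pendant
python3 - <<'E'
from h import *
import cv2
t=bot.camera("top")[160:310,400:550];s=bot.camera("scene")[90:210,200:320]
c=np.hstack([cv2.resize(t,(400,400),interpolation=cv2.INTER_CUBIC),cv2.resize(s,(400,400),interpolation=cv2.INTER_CUBIC)])
cv2.imwrite("pics/c7.png",c)
delta(tread(1.3),88.1)
hb=np.array([-.0307,-.083,.091])
for f in(-.05,.3,.5,.8,1.1,1.3):
  q=[RB.apply(hb+[r*np.cos(f),y,-r*np.sin(f)])+B+[0,0,.03] for r,y in((.07,0),(.07,-.086),(-.05,-.005))]
  print(f,((proj("top",q)-[400,160])*400/150).round().tolist(),((proj("scene",q)-[200,90])*400/120).round().tolist())
E
```

```text
time: 10.75
ee_pos: [0.6194, -0.3071, 0.0909]
tcp_rot: [-180.0, -0.0, 88.1]
wrist_force: [0.2, -0.7, 1.3]
opening: -0.0
grasp_force: 0.4
time: 11.17
ee_pos: [0.6014, -0.3064, 0.0733]
tcp_rot: [-180.0, -0.0, 88.1]
wrist_force: [0.5, 0.4, -0.2]
opening: 0.0001
grasp_force: 0.1
t 11.27 pos [ 0.6012 -0.3065  0.0738] delta [ 0.0003 -0.0092  0.0052] turn -0.05 F [-0.2  0.3  0. ] op 0.0002 g 0.0
-0.05 [[215.0, 134.0], [335.0, 135.0], [228.0, 299.0]] [[146.0, 284.0], [98.0, 223.0], [276.0, 234.0]]
0.3 [[206.0, 146.0], [323.0, 147.0], [235.0, 293.0]] [[152.0, 305.0], [105.0, 244.0], [273.0, 219.0]]
0.5 [[202.0, 157.0], [317.0, 158.0], [238.0, 286.0]] [[160.0, 315.0], [113.0, 254.0], [268.0, 211.0]]
0.8 [[197.0, 178.0], [310.0, 180.0], [243.0, 270.0]] [[176.0, 324.0], [129.0, 264.0], [257.0, 204.0]]
1.1 [[193.0, 203.0], [306.0, 205.0], [246.0, 251.0]] [[195.0, 327.0], [148.0, 267.0], [243.0, 200.0]]
1.3 [[192.0, 221.0], [305.0, 223.0], [247.0, 237.0]] [[210.0, 326.0], [163.0, 266.0], [233.0, 201.0]]
```

View pics/c7.png

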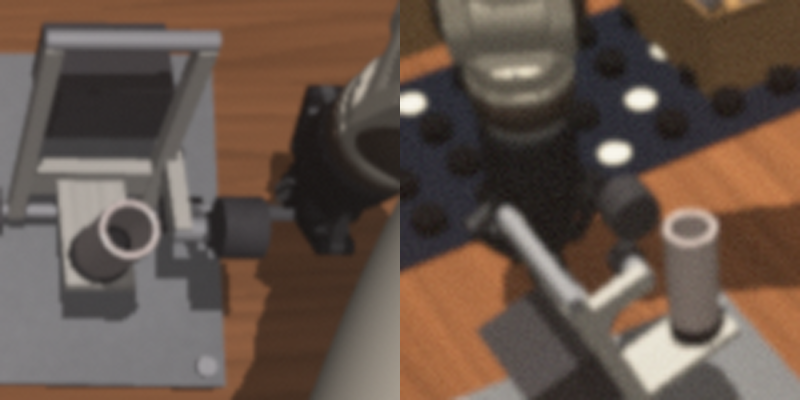

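The weight is now at top crop (242,228) and scene crop (228,208). That is phi ≈ 1.3, about dead centre, so I'll keep pushing forward.

In the tool's units: -0.038 m / 0.2 = -0.19, -0.03 m / 0.2 = -0.15.

```bash
echo '[{"sy":-0.03,"sz":0.015,"jaw":0},{"sy":-0.07,"sz":0.025,"jaw":0},{"sy":-0.11,"sz":0.03,"jaw":0},{"sy":-0.15,"sz":0.03,"jaw":0},{"sy":-0.19,"sz":0.03,"jaw":0}]' | python3 -m pendant; echo '[{"jaw":0},{"jaw":0},{"jaw":0},{"jaw":0},{"jaw":0}]' | python3 -m pendant
python3 - <<'E'
from h import *
import cv2
f=cv2.imread("pics/t4.png")
np.save("w.npy",0)
a=bot.camera("top");b=bot.camera("scene");cv2.imwrite("pics/t8.png",a);cv2.imwrite("pics/s8.png",b)
hb=np.array([-.0307,-.083,.091])
s=cv2.imread("pics/s8.png")
for f in(-.05,.9,1.3,1.7,2.0,2.32):
  q=[RB.apply(hb+[-.05*np.cos(f),-.008,.05*np.sin(f)])+B+[0,0,.03]]
  (u,v),=proj("scene",q).round().astype(int);(x,y),=proj("top",q).round().astype(int)
  print(f,(u,v),b[v-2:v+3,u-2:u+3].mean((0,1)).round(),(x,y),a[y-2:y+3,x-2:x+3].mean((0,1)).round())
delta([.6,-.31,.2],88.1)
E
```

```text
time: 11.68
ee_pos: [0.5631, -0.3052, 0.068]
tcp_rot: [-180.0, -0.0, 88.1]
wrist_force: [-0.7, -0.1, 0.3]
opening: -0.0003
grasp_force: 0.0
time: 12.1
ee_pos: [0.5642, -0.3052, 0.0679]
tcp_rot: [180.0, 0.0, 88.1]
wrist_force: [0.4, -0.3, -0.6]
opening: -0.0002
grasp_force: 0.0
-0.05 (np.int64(282), np.int64(160)) [135. 145. 160.] (np.int64(487), np.int64(272)) [118. 122. 136.]
0.9 (np.int64(275), np.int64(150)) [ 60.  96. 153.] (np.int64(493), np.int64(259)) [ 57.  82. 124.]
1.3 (np.int64(269), np.int64(150)) [32. 41. 56.] (np.int64(494), np.int64(249)) [ 60.  87. 131.]
1.7 (np.int64(262), np.int64(152)) [27. 30. 36.] (np.int64(494), np.int64(238)) [ 61.  89. 134.]
2.0 (np.int64(258), np.int64(155)) [30. 32. 37.] (np.int64(493), np.int64(231)) [51. 62. 84.]
2.32 (np.int64(253), np.int64(159)) [74. 75. 81.] (np.int64(491), np.int64(225)) [61. 60. 64.]
t 12.2 pos [ 0.5641 -0.3052  0.0679] delta [-0.0036  0.036  -0.1321] turn -0.02 F [ 0.2  0.5 -0.2] op -0.0 g 0.0
```

The pixels at the phi ≈ 2.32 position of the weight are dark, and at 1.3 to 1.7 in the top view they are wood. So the leg has fallen forward. I'll clear out and go above the bar.

Careful with the scale: shifts go in shares of 0.2 m and turns go in shares of 120 degrees. That gives: -0.18 m / 0.2 = -0.9, -0.14 m / 0.2 = -0.7.

```bash
echo '[{"sx":-0.075,"sy":0.05,"sz":-0.1,"jaw":0},{"sx":-0.075,"sy":0.05,"sz":-0.3,"jaw":0},{"sx":-0.075,"sy":0.05,"sz":-0.5,"jaw":0.03},{"sx":-0.075,"sy":0.05,"sz":-0.7,"jaw":0.06},{"sx":-0.075,"sy":0.05,"sz":-0.9,"jaw":0.085}]' | python3 -m pendant; echo '[{"sz":-0.2,"jaw":0.085},{"sz":-0.4,"jaw":0.085},{"sz":-0.4,"jaw":0.085},{"sz":-0.4,"jaw":0.085}]' | python3 -m pendant; python3 -c "
from h import *
b=stand([0,0,.215],.35);print(b)
delta(b+[0,0,.1],88.1)"
```

```text
time: 12.62
ee_pos: [0.5732, -0.3204, 0.2498]
tcp_rot: [180.0, 0.0, 88.1]
wrist_force: [0.0, -0.5, 1.6]
opening: 0.036
grasp_force: 0.0
time: 12.95
ee_pos: [0.5744, -0.321, 0.3312]
tcp_rot: [179.7, 0.2, 88.1]
wrist_force: [-0.3, 0.2, -1.3]
opening: 0.0834
grasp_force: 0.0
[ 0.6716825  -0.1534443   0.23196513]
t 12.95 pos [ 0.5744 -0.321   0.3312] delta [ 0.1707  0.0916 -0.0008] turn -0.02 F [-0.3  0.2 -1.3] op 0.0834 g 0.0
```

In the tool's units: 0.171 m / 0.2 = 0.855, 0.14 m / 0.2 = 0.7.

```bash
echo '[{"sx":0.175,"sy":0.09,"jaw":0.085},{"sx":0.35,"sy":0.18,"jaw":0.085},{"sx":0.525,"sy":0.275,"jaw":0.085},{"sx":0.7,"sy":0.37,"jaw":0.085},{"sx":0.855,"sy":0.458,"jaw":0.085}]' | python3 -m pendant; echo '[{"jaw":0.085},{"jaw":0.085}]' | python3 -m pendant
python3 - <<'E'
from h import *
import cv2
delta(stand([0,0,.215],.35),88.1)
w=bot.camera("wrist");s=bot.camera("scene")[80:260,190:360]
c=np.hstack([w[:,:,:],cv2.resize(s,(453,480))]);c=cv2.resize(c,(796,350),interpolation=cv2.INTER_AREA)
print(c.shape,800/1093)
cv2.imwrite("pics/c9.png",c)
for L in(.35,):
  print((proj("wrist",[stand([0,y,.215],L) for y in(.044,0,-.044)])*796/1093).round())
E
```

```text
time: 13.37
ee_pos: [0.6713, -0.1505, 0.3262]
tcp_rot: [-179.9, -0.0, 88.1]
wrist_force: [0.7, -0.5, -0.6]
opening: 0.0849
grasp_force: 0.0
time: 13.53
ee_pos: [0.6716, -0.1506, 0.3253]
tcp_rot: [-179.8, -0.0, 88.3]
wrist_force: [0.3, -0.6, 0.6]
opening: 0.0851
grasp_force: 0.0
t 13.53 pos [ 0.6716 -0.1506  0.3253] delta [-0.0029  0.0005  0.0933] turn 0.16 F [ 0.3 -0.6  0.6] op 0.0851 g 0.0
(350, 796, 3) 0.7319304666056725
[[234. 129.]
 [234. 183.]
 [234. 231.]]
```

View pics/c9.png

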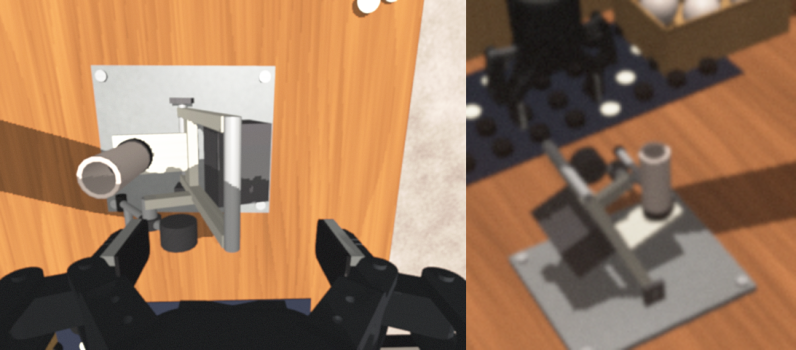

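The bar is at x≈232 in the wrist picture against 234 predicted. The kickstand's weight is up and back at (178,232), so the leg is forward. The tube is still seated. I'll go down and grip the bar.

In the tool's units: 0.093 m / 0.2 = 0.465, 0.08 m / 0.2 = 0.4.

```bash
echo '[{"sx":-0.005,"sz":0.15,"jaw":0.085},{"sx":-0.005,"sz":0.3,"jaw":0.085},{"sx":-0.005,"sz":0.4,"jaw":0.085},{"sx":-0.005,"sz":0.465,"jaw":0.085},{"sx":-0.005,"sz":0.465,"jaw":0.085}]' | python3 -m pendant;  echo '[{"jaw":0.005},{"jaw":0.005},{"jaw":0.005},{"jaw":0.005},{"jaw":0.005}]' | python3 -m pendant 50; echo '[{"jaw":0.005},{"jaw":0.005},{"jaw":0.005},{"jaw":0.005}]' | python3 -m pendant; python3 -c "
from h import *
for L in (.28,.21,.14,.07,.035,0): 
  d=stand([0,0,.215],L)-stand([0,0,.215],.35);print(L,d.round(4))
delta(stand([0,0,.215],0),88.1)"
```

```text
time: 14.05
ee_pos: [0.6689, -0.155, 0.2313]
tcp_rot: [-179.7, -0.0, 88.0]
wrist_force: [-0.5, 0.7, -0.8]
opening: 0.0848
grasp_force: 0.0
time: 14.47
ee_pos: [0.671, -0.1539, 0.2358]
tcp_rot: [179.9, 0.0, 88.1]
wrist_force: [0.1, -0.0, -0.0]
opening: 0.0252
grasp_force: 0.0
time: 14.8
ee_pos: [0.671, -0.1538, 0.2356]
tcp_rot: [179.9, 0.0, 88.1]
wrist_force: [1.6, -0.8, 4.2]
opening: 0.012
grasp_force: 49.0
0.28 [-0.0143  0.0005  0.0047]
0.21 [-0.0289  0.001   0.0083]
0.14 [-0.0437  0.0014  0.0109]
0.07 [-0.0587  0.0019  0.0125]
0.035 [-0.0662  0.0022  0.0129]
0 [-0.0737  0.0024  0.013 ]
t 14.8 pos [ 0.671  -0.1538  0.2356] delta [ 0.0003 -0.0731 -0.0095] turn -0.03 F [ 1.6 -0.8  4.2] op 0.012 g 48.95909070968628
```

In the tool's units: -0.0363 m / 0.2 = -0.1815, -0.0289 m / 0.2 = -0.1445.

```bash
echo '[{"sy":-0.035,"sz":-0.0125,"jaw":0.005},{"sy":-0.0715,"sz":-0.0235,"jaw":0.005},{"sy":-0.108,"sz":-0.033,"jaw":0.005},{"sy":-0.1445,"sz":-0.0415,"jaw":0.005},{"sy":-0.1815,"sz":-0.0485,"jaw":0.005}]' | python3 -m pendant;  echo '[{"sy":-0.037,"sz":-0.006,"jaw":0.005},{"sy":-0.0745,"sz":-0.01,"jaw":0.005},{"sy":-0.112,"sz":-0.014,"jaw":0.005},{"sy":-0.137,"sz":-0.016,"jaw":0.005},{"sy":-0.137,"sz":-0.016,"jaw":0.005}]' | python3 -m pendant ; python3 -c "
from h import *
delta(stand([0,0,.215],0),88.1)"
```

```text
time: 15.22
ee_pos: [0.6355, -0.1525, 0.2461]
tcp_rot: [179.7, 0.0, 88.1]
wrist_force: [6.1, 0.1, 5.6]
opening: 0.012
grasp_force: 48.9
time: 15.63
ee_pos: [0.6069, -0.1515, 0.2495]
tcp_rot: [179.8, 0.0, 88.1]
wrist_force: [2.5, -0.3, 9.8]
opening: 0.0118
grasp_force: 52.6
t 15.63 pos [ 0.6069 -0.1515  0.2495] delta [ 0.0002 -0.009   0.0045] turn -0.03 F [ 2.5 -0.3  9.8] op 0.0118 g 52.57004499435425
```

In the tool's units: -0.004 m / 0.2 = -0.02, -0.002 m / 0.2 = -0.01.

```bash
echo '[{"sy":-0.01,"sz":-0.0025,"jaw":0.005},{"sy":-0.02,"sz":-0.005,"jaw":0.005},{"sy":-0.02,"sz":-0.005,"jaw":0.005}]' | python3 -m pendant;  echo '[{"sy":-0.01,"jaw":0.005},{"sy":-0.015,"jaw":0.005},{"sy":-0.015,"jaw":0.005}]' | python3 -m pendant; echo '[{"sy":-0.005,"jaw":0.005},{"sy":-0.01,"jaw":0.005},{"sy":-0.01,"jaw":0.005}]' | python3 -m pendant
```

```text
time: 15.88
ee_pos: [0.6032, -0.1514, 0.2497]
tcp_rot: [179.9, 0.0, 88.1]
wrist_force: [3.0, 0.7, 7.6]
opening: 0.0123
grasp_force: 52.3
time: 16.13
ee_pos: [0.6005, -0.1513, 0.2498]
tcp_rot: [179.9, 0.0, 88.1]
wrist_force: [4.1, -1.1, 7.3]
opening: 0.0124
grasp_force: 52.3
time: 16.38
ee_pos: [0.5986, -0.1512, 0.2498]
tcp_rot: [179.9, 0.0, 88.1]
wrist_force: [3.0, 0.6, 6.9]
opening: 0.012
grasp_force: 52.3
```

```bash
for i in 1; do echo '[{"sy":-0.005,"jaw":0.005},{"sy":-0.005,"jaw":0.005}]' | python3 -m pendant; echo '[{"sy":-0.005,"jaw":0.005},{"sy":-0.005,"jaw":0.005}]' | python3 -m pendant; echo '[{"sy":-0.005,"jaw":0.005},{"sy":-0.005,"jaw":0.005},{"sy":-0.005,"jaw":0.005}]' | python3 -m pendant; done
```

```text
time: 16.55
ee_pos: [0.5976, -0.1512, 0.2498]
tcp_rot: [179.9, 0.0, 88.1]
wrist_force: [3.2, 0.6, 7.5]
opening: 0.0122
grasp_force: 52.2
time: 16.72
ee_pos: [0.5971, -0.1512, 0.2501]
tcp_rot: [179.8, 0.0, 88.1]
wrist_force: [6.8, 0.4, 8.9]
opening: 0.0122
grasp_force: 52.0
time: 16.97
ee_pos: [0.5968, -0.1512, 0.2501]
tcp_rot: [179.7, 0.0, 88.1]
wrist_force: [10.1, 0.0, 7.2]
opening: 0.012
grasp_force: 52.0
```

The push force rose from 3 to 10 N while the bar stopped advancing, at 74 mm of travel. That matches the kickstand's foot meeting the plate at upright, so I'll hold here and hand in.

```bash
echo '[{"jaw":0.005},{"jaw":0.005},{"jaw":0.005},{"jaw":0.005}]' | python3 -m pendant; python3 -c "
from workcell import bot
print(bot.job_done())"
```

```text
time: 17.3
ee_pos: [0.5968, -0.1512, 0.2501]
tcp_rot: [179.7, 0.0, 88.1]
wrist_force: [9.9, -0.3, 8.0]
opening: 0.0122
grasp_force: 52.0
the job is handed in; nothing more can be done
None
```

I handed the job in at 17.3 s: the tube is seated on the spigot and released, the kickstand is down and forward, and the gripper is holding the stand by its bar against the kickstand's stop. I judged "upright" from the bar's travel and the rise in force, not from a final picture.

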